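# Free the child latch and drop the front of the bamboo key box

## Task

The bamboo key box stands ajar on its child latch, and the red key dish is in the way of its drop front. Slide the dish clear first so that the front never knocks it, then press the white sprung hook down through the gap behind the front, without forcing it, and draw the front out past the catch and down until it lies fully open, flat. Leave the dish upright on the shelf, and everything else where it is.

Things in the scene. Friction and masses are not known exactly. Their poses are not given: they have to be found in the camera images.
- keybox: Fixed bamboo box, 130 deep (x), 220 wide (y), 150 high. Origin: centre of its underside on the shelf, z up; its drop front faces its -x side. Roof front edge at x=-50; side walls end at x=-65. Between the ajar front and the rail under the roof edge is a gap open to above, about 40 mm wide (along x) and 200 long (along y).
- catch (a point): Middle of the steel catch bar (8 mm diameter, 68 long along the box's y) that holds the hook; in the box frame x=-44, z=100.5. It runs along the lower edge of a full-width bamboo rail (x -47 to -41) that hangs from the roof.
- flap (a joint): Drop front: bamboo panel 10 thick, 198 wide, 130 high, hinged at its bottom edge. 0 shut, grows as its top swings out to the box's -x; 1.57 fully open, flat, upper face 15 mm over the shelf. Starts at 0.20 to 0.25; unpressed, the hook stops it at about 0.29. Stiff hinge (0.2 N m): it stays where left and must be pushed down all the way on its inner face (2 to 4 N).
- flap_hinge (a point): Middle of the drop front's hinge line, on the panel's mid-plane (5 mm to either face); in the box frame x=-70, y=0, z=10. The panel's free edge is 130 mm from it. Axes turn with the panel: z to the free edge, y along the hinge, x out of the inner face.
- hook (a joint): White sprung hook on the front's inner face at mid-width: arm 24 wide, 60 long, pivoted 92 mm from the hinge line, its upturned barb caught behind the catch bar. 0 up, grows as pressed, to 0.55; free at about 0.3 (pad down 6 mm). 3 N at first, 7 N at 9 mm. Keep it down until the front is 0.25 rad further out. With the front flat the arm stands up about 60 mm.
- hook_pad (a point): Top of the thumb pad (rounded rib 12 by 24 mm) on the hook, in the middle of the gap, about 111 mm above the shelf and 18 mm behind the front's inner face; this is where to press down.
- dish: Red ceramic key dish, round, open at the top: 104 mm diameter at the foot, 120 at the rim, 40 high, wall 6, floor 6, 0.2 to 0.4 kg, loose. Origin: centre of its underside. Starts in front of the drop front, where the front will come down (the front reaches x=-200 in the box frame when open); the shelf is free beyond it, towards the box's -x, at least until x=-360.
- whistle: Chrome whistle, 60 long, 28 high. Bystander beside the dish, at the +y side of the box's front.
- scoop: Lime plastic scoop, 165 long, 36 high. Origin under the middle of its bowl. Bystander beside the dish, at the -y side of the box's front.
- ball_center (a point): Centre of a grey silicone ball of 64 mm diameter, resting on a bamboo ring. Bystander.
- case: Black sunglasses case, 165 x 66 x 45. Bystander.
- gel: Hand gel bottle, 56 diameter, 150 high. Bystander.
- mug: White mug, 80 diameter, 95 high. Bystander.
Mind the look-alikes: they are no part of the job. Of the things like the dish, leave any that is purple; of the rest the smaller one is meant.

How it is judged (in metres and radians):
On the way, in this order (a step that is already met when the one before it is completed fails the run):
1. the hook is pressed down while the front is still at its ajar position (value of joint hook above 0.15 rad and value of joint flap below 0.6 rad), for 0.02 s.
2. the front has been drawn out past the catch (value of joint flap above 0.7 rad), for 0.05 s.
At the end, for the whole second after the job is handed in: the drop front lies fully open (joint above 1.47 of 1.57 rad), the dish stands upright (within 0.1 rad) and still on the shelf (value of joint flap above 1.47 rad and angle between dish's own z axis and vertical below 0.1 rad and height (world z) of dish between -0.008 and 0.008 m and linear speed of dish below 0.02 m/s); the robot touches nothing.
It fails at once if the dish is struck or pushed by the front or the box (over 2 N) (contact force between keybox and dish above 2 N).
It fails at once if the box, front or hook is forced (over 60 N from the gripper) (contact force between the fingers and keybox above 60 N).
It fails at once if the dish is tipped (over 0.5 rad) (angle between dish's own z axis and vertical above 0.5 rad).
It fails at once if a bystander is moved more than 30 mm (distance of any of whistle, scoop, ball_center, case, gel, mug from where it was at the start of the episode above 0.03 m).
It also fails if it takes over 58 s, if anything falls off the work surface, if the arm or the gripper's body presses on something with over 40 N, if the wrist force passes 120 N, or if a joint passes its speed limit or range.

## Robot

A 6-joint arm with a two-finger parallel gripper is mounted at the origin on the work surface. World frame = base frame: x ahead of the robot, y to its left, z up, the work surface at z = 0. Lengths are in mm, angles in rad, forces in N, time in s.
With the tool pointing down it reaches from about 400 to 925 mm from the base axis. Payload 12.5 kg.
Tool frame: the origin (TCP) lies midway between the tips of the shut fingers; the grasp point (between the pads) lies 19 mm behind it; z points along the fingers, y is the line along which they close (so a half turn about z gives the same grasp; the last joint's range is limited). The gripper opens to 95 mm and grips with 3 to 60 N. Pads are 20 mm wide; open, the fingers measure 119 mm over their backs; the gripper's body (75 mm by 180 mm) begins 59 mm behind the grasp point.
Start: joints at [-1.363, 0.491, 1.559, -0, 1.092, -0.106], TCP at [192.945, -594.491, 214.661] pointing down, gripper open.
Joint ranges: [-3.1, 3.1], [-0.84, 2.19], [0.05, 2.79], [-1.13, 4.28], [0.06, 2.93], [-2.69, 2.69]. Speed limits (rad/s): [2.22, 2.22, 2.79, 3.14, 3.14, 3.14].

## Interface

Orientations are given as [roll, pitch, yaw] about the fixed x, y, z axes, in that order (R = Rz(yaw) Ry(pitch) Rx(roll)).
In Python, from cell import * gives the robot as it stands. The module is installed in compiled form; this text tells all that it offers.
- The arm moves only by the tool arm_command, never from a script. Its arguments are lists of equal length, an entry for each row: "delta_pos": the shift along the world's x, y, z in units of 250 mm (1.0 is 250 mm), a list of three; "delta_rot": the turn, a rotation vector about the world's x, y, z in units of 90 degrees (1.0 is 90 degrees), a list of three; "claw": the closure, from 0 (fully open) to 1 (shut). In form: {"delta_pos": [[tx, ty, tz], ...], "delta_rot": [[wx, wy, wz], ...], "claw": [claw, ...]}. A call has exactly 5 rows; each row is the pose to reach, as a shift and turn from the pose commanded when the call began; what a row does not reach only later rows make up. A row lasts 1/12 s, in which the tool goes at most 41.7 mm and 7.16 degrees, less where a joint would pass 70% of its speed; a pose out of reach is approached as far as the arm can. A call with a number of a shift or a turn outside -1 to 1 is refused whole. A call with a gripper value outside its range is refused whole. The fingers move at their own pace and stop on an object; the grip force is fixed at half the most. Time passes only in rows, so rows that repeat a pose let the fingers close, or fill a call up. It gives the time, the measured TCP pose, the force, the opening and the grip force at its end, in the units of the state.
- state(): the state, without advancing time (a new reading comes with each control period).
- read_camera(name): name is "scene" or "side" or "wrist"; returns the picture (420x560x3 uint8, red, green, blue); there is no depth.
- calibration(name): a dict with "camera_matrix" (3x3 intrinsics, pixels), "k1" (the pictures are not rectified: a ray, as slopes to the right and down, at radius r is drawn at 1 + k1 r^2 times it, then the intrinsics apply), "T" (4x4, takes a point from camera to world coordinates). Camera axes: x right, y down, z forward; pixel columns grow to the right and rows downward; lengths in mm; the calibration is good to about 2 mm. A picture is of the moment at which its call begins: read the wrist's pose just before it. calibration takes no time and is no camera call; for the wrist camera it gives the pose at the moment of the call.
- job_done(): hands the job in; it is judged then, once.
The state is a dict: "t": time; "joints": joint angles; "qvel": joint speeds; "tau": joint torques, N m; "eef_pos": TCP position; "tcp_rot": TCP orientation; "ft_force": force on the tool from outside, world axes, zero at the start; "moment": the same for the moment, N m; "opening": opening from 0.0 (shut) to 1.0 (fully open); "grip_force": force on a finger pad.
Only numpy, scipy, OpenCV 4.12 (cv2) and the standard library are available. Lean on these libraries where they do the work, as an engineer would, in place of code of your own. Each camera call takes 0.05 s, during which the arm holds its last target. There are 200 camera calls.

## Working session

There is one attempt and no reset: what is moved stays moved. The work goes in short steps, Python scripts to look and compute and a tool call to move; the robot and the scene stay as the last step left them, time stands still between calls to the robot, and variables do not carry over. Pictures are saved under pics/ and viewed, at most 10 in all, crops included, and the job is handed in when it is done.

Besides the shell and the picture viewer there is one more tool, called after "Emit:" by a JSON object that holds its "api" and its "payload". arm_command: Moves the arm, as the interface text tells. Shifts and turns lie within -1 to 1; 1 stands for 250 mm of shift or 90 degrees of turn. Its arguments: {"type":"object","properties":{"delta_pos":{"type":"array"},"delta_rot":{"type":"array"},"claw":{"type":"array"}},"required":["delta_pos","delta_rot","claw"]}

```bash
mkdir -p pics
cat > h.py <<'E'
from cell import *
import numpy as np, cv2
def save(n,f):
    im=read_camera(n); cv2.imwrite('pics/'+f,im[:,:,::-1]); return im
def ray(c,u,v):
    K=np.array(c["camera_matrix"]);k=c["k1"];T=np.array(c["T"])
    d=np.array([(u-K[0,2])/K[0,0],(v-K[1,2])/K[1,1]]);p=d.copy()
    for _ in range(20): p=d/(1+k*(p@p))
    return T[:3,3],T[:3,:3]@np.array([p[0],p[1],1])
def onz(c,u,v,z):
    o,d=ray(c,u,v); return o+d*(z-o[2])/d[2]
def proj(c,P):
    K=np.array(c["camera_matrix"]);T=np.array(c["T"]);q=T[:3,:3].T@(np.array(P,float)-T[:3,3])
    p=q[:2]/q[2];p=p*(1+c["k1"]*(p@p));return np.array([K[0,0]*p[0]+K[0,2],K[1,1]*p[1]+K[1,2]])
def tri(ca,a,cb,b):
    o1,d1=ray(ca,*a);o2,d2=ray(cb,*b)
    s=np.linalg.lstsq(np.c_[d1,-d2],o2-o1,rcond=None)[0]
    A=o1+s[0]*d1;B=o2+s[1]*d2
    return (A+B)/2,np.linalg.norm(A-B)
E
python3 - <<'E'
from h import *
save('scene','s0.png');save('side','d0.png');save('wrist','w0.png')
for n in('scene','side','wrist'):print(n,np.round(calibration(n)['T'],2).tolist())
print(state())
E
```

```text
scene [[-0.66, 0.55, -0.52, 1183.28], [0.75, 0.5, -0.43, 530.21], [0.02, -0.67, -0.74, 938.12], [0.0, 0.0, 0.0, 1.0]]
side [[0.42, -0.84, 0.34, 241.46], [-0.91, -0.38, 0.17, -136.8], [-0.01, -0.38, -0.93, 1134.04], [0.0, 0.0, 0.0, 1.0]]
wrist [[0.31, -0.92, -0.24, 259.49], [-0.95, -0.3, -0.08, -574.34], [0.0, 0.25, -0.97, 383.44], [0.0, 0.0, 0.0, 1.0]]
{'t': 0.15, 'joints': array([-1.36260660e+00,  4.91419774e-01,  1.55928107e+00, -1.60366167e-05,
        1.09172754e+00, -1.05614415e-01]), 'qvel': array([-0.00077946, -0.00128291, -0.0028497 ,  0.00021668, -0.0005899 ,
        0.00073299]), 'tau': array([ 2.26879478e-03, -6.12897205e+01, -2.58275825e+01,  6.93198270e-02,
        4.73147468e-02, -8.59471197e-05]), 'eef_pos': array([ 192.89840281, -594.30797012,  214.20659148]), 'tcp_rot': array([-3.14076008e+00, -7.39558405e-05,  3.13811512e-01]), 'ft_force': array([ 0.428182  , -0.19934402, -0.50132641]), 'moment': array([0.00035367, 0.0113505 , 0.04445542]), 'grip_force': 0.0, 'opening': 0.9986762451161695}
```

View pics/s0.png

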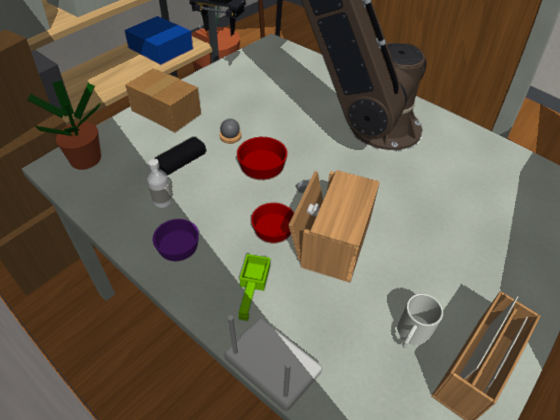

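View pics/d0.png

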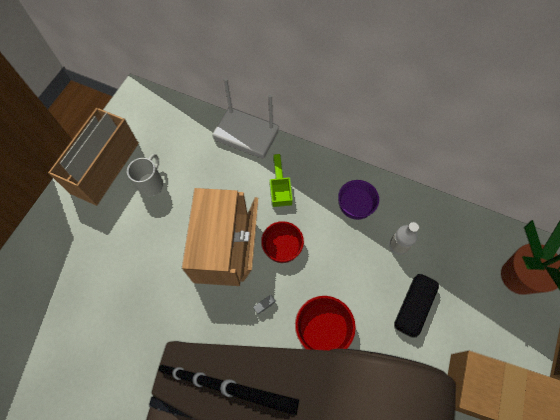

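Scene: the small red dish is at about (272,223), beside the box front at (300,220). The side view shows it at (283,242), with the hook pad near (240,236).
Candidates for the dish in the side view are small red (283,242), large red (325,324) and purple (358,200). The small red one fits: it isn't purple, it's the smaller of the two reds, and it stands in front of the drop front. I'll confirm this in a crop.

Run:
```python
from h import *
im=cv2.imread('pics/d0.png');c=im[140:370,170:390]
cv2.imwrite('pics/d0c.png',cv2.resize(c,None,fx=2.6,fy=2.6,interpolation=cv2.INTER_CUBIC))
cs,cd=calibration('scene'),calibration('side')
for n,c in(('s0',cs),('d0',cd)):
    im=cv2.imread(f'pics/{n}.png');hsv=cv2.cvtColor(im,cv2.COLOR_BGR2HSV)
    for nm,m in(('red',((hsv[...,0]<5)|(hsv[...,0]>174))&(hsv[...,1]>180)&(hsv[...,2]>50)),('purple',(hsv[...,0]>125)&(hsv[...,0]<150)&(hsv[...,1]>120)),('lime',(hsv[...,0]>35)&(hsv[...,0]<60)&(hsv[...,1]>180)),('wood',(hsv[...,0]>8)&(hsv[...,0]<22)&(hsv[...,1]>80)&(hsv[...,2]>60))):
        cn,_=cv2.findContours(m.astype(np.uint8)*255,cv2.RETR_EXTERNAL,cv2.CHAIN_APPROX_NONE)
        for k in cn:
            if cv2.contourArea(k)<250 or cv2.contourArea(k)>20000: continue
            (u,v),r=cv2.minEnclosingCircle(k)
            if nm in('red','purple'):
                # rim: back-project contour to z=40, enclosing circle
                P=np.array([onz(c,*q[0],40)[:2] for q in k],np.float32)
                (x,y),R=cv2.minEnclosingCircle(P); print(n,nm,round(u),round(v),'z40',round(x),round(y),'R',round(R))
            else: print(n,nm,round(u),round(v),round(r),cv2.boundingRect(k),np.round(onz(c,u,v,20)[:2]))
            if nm=='wood' and 2000<cv2.contourArea(k): print(cv2.approxPolyDP(k,3,True)[:,0].tolist())
```

```text
s0 red 273 221 z40 602 21 R 67
s0 red 262 154 z40 433 -174 R 94
s0 purple 176 237 z40 812 -124 R 68
s0 lime 252 287 34 (239, 254, 31, 66) [776. 110.]
s0 wood 538 376 48 (518, 332, 42, 88) [536. 744.]
s0 wood 486 356 68 (432, 291, 109, 129) [568. 623.]
[[501, 291], [432, 394], [464, 419], [476, 419], [495, 402], [540, 316], [516, 301], [480, 368], [463, 379], [459, 373], [489, 323], [513, 300]]
s0 wood 26 226 34 (0, 205, 56, 42) [1056. -484.]
s0 wood 339 224 58 (289, 170, 90, 112) [478. 148.]
[[314, 172], [289, 222], [302, 267], [349, 281], [378, 181], [330, 171], [322, 199]]
s0 wood 22 145 26 (0, 126, 45, 33) [ 898. -827.]
s0 wood 542 130 38 (507, 97, 53, 68) [-366.  440.]
[[525, 97], [507, 138], [559, 164], [559, 113]]
s0 wood 139 98 95 (55, 29, 157, 141) [ 475. -737.]
[[207, 31], [194, 32], [193, 49], [161, 65], [130, 50], [125, 43], [61, 73], [74, 111], [85, 84], [95, 85], [81, 118], [99, 101], [102, 103], [78, 127], [77, 136], [73, 132], [72, 136], [56, 135], [58, 146], [67, 146], [65, 151], [60, 148], [74, 162], [71, 165], [83, 169], [82, 165], [92, 164], [86, 165], [90, 159], [
[... 877 characters left out ...]
372. -435.]
d0 wood 346 390 29 (332, 362, 24, 58) [ 310. -288.]
d0 wood 511 374 66 (447, 329, 113, 91) [ 515. -648.]
[[559, 329], [549, 377], [471, 351], [452, 354], [447, 375], [456, 382], [455, 410], [481, 419], [559, 419], [559, 376], [553, 374]]
d0 wood 533 271 28 (512, 245, 46, 50) [ 803. -646.]
d0 wood 219 236 53 (182, 188, 76, 98) [542. 185.]
[[195, 188], [182, 268], [194, 282], [239, 285], [251, 269], [257, 198], [247, 213], [243, 192]]
d0 wood 84 142 64 (48, 80, 90, 126) [642. 717.]
[[71, 80], [48, 109], [72, 139], [48, 173], [71, 194], [96, 205], [137, 142], [124, 119], [107, 112], [117, 127], [79, 181], [69, 175], [59, 161], [94, 115], [98, 120], [105, 112], [102, 108], [111, 97]]
```

View pics/d0c.png

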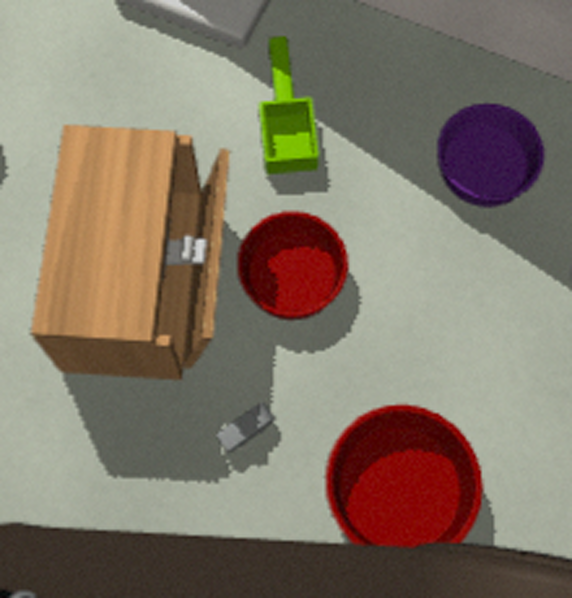

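The crop confirms it: the small red dish at crop (293,265) has R≈59 against 60 given, while the other red one has R≈77. The roof corners are at (63,126), (177,131), (155,340) and (33,333) in the crop, and the white hook is at (195,248).

```bash
cat > box.py <<'E'
from h import *
cs,cd=calibration('scene'),calibration('side')
C=np.array([[63,126],[177,131],[155,340],[33,333]])/2.6+[170,140]
W=np.array([onz(cd,u,v,150)[:2] for u,v in C])
L=np.array([[65,-110],[-50,-110],[-50,110],[65,110]],float)  # far(lime, -y) side first
Lc=L-L.mean(0);Wc=W-W.mean(0)
U,S,Vt=np.linalg.svd(Wc.T@Lc);D=np.diag([1,np.linalg.det(U@Vt)]);R=U@D@Vt
t=W.mean(0)-R@L.mean(0);yaw=np.arctan2(R[1,0],R[0,0])
def b2w(x,y,z): return np.r_[R@[x,y]+t,z]
E
python3 - <<'E'
from box import *
print(W.round(),'yaw',yaw,'t',t,'res',(W-(L@R.T+t)).round(1).tolist())
for l in L: print(l,proj(cs,b2w(*l,150)).round())
for a in(.2,.25): 
    z=10+130*np.cos(a);x=-70-130*np.sin(a)
    for y in(-99,99):print('free edge',a,y,proj(cd,b2w(x,y,z)).round(),proj(cs,b2w(x,y,z)).round())
print('pad pred',b2w(-70+13+10-92*.0-27,0,111))
hs,hd=(312,209),(245,235.4)
print('hook tri',tri(cs,hs,cd,hd))
Ri=R.T
p,_=tri(cs,hs,cd,hd);print('hook box',Ri@(p[:2]-t),p[2])
for q in((598,17),(433,-176),(806,-128)):print(Ri@(np.array(q)-t))
for px in((264,305),(281,190),(279,180)):print('bystander',onz(cd,*px,15)[:2],Ri@(onz(cd,*px,15)[:2]-t))
# white blobs
for n in('s0','d0'):
    im=cv2.imread(f'pics/{n}.png');roi=(slice(185,235),slice(298,328)) if n=='s0' else (slice(225,250),slice(230,258))
    hsv=cv2.cvtColor(im,cv2.COLOR_BGR2HSV)[roi];m=(hsv[...,1]<40)&(hsv[...,2]>170)
    ys,xs=np.nonzero(m);print(n,len(xs),xs.mean()+roi[1].start,ys.mean()+roi[0].start,xs.min()+roi[1].start,xs.max()+roi[1].start,ys.min()+roi[0].start,ys.max()+roi[0].start)
im=cv2.imread('pics/s0.png')[140:310,220:400];cv2.imwrite('pics/s0c.png',cv2.resize(im,None,fx=3.4,fy=3.4,interpolation=cv2.INTER_CUBIC))
E
```

```text
[[597. 268.]
 [639. 161.]
 [436.  83.]
 [395. 190.]] yaw 1.9400663327619483 t [519.44827329 168.37885497] res [[-2.0, -0.4], [-1.1, -0.9], [1.4, 0.7], [1.7, 0.6]]
[  65. -110.] [358. 245.]
[ -50. -110.] [309. 231.]
[-50. 110.] [334. 169.]
[ 65. 110.] [378. 180.]
free edge 0.2 -99 [255. 197.] [291. 225.]
free edge 0.2 99 [249. 269.] [316. 171.]
free edge 0.25 -99 [258. 197.] [288. 225.]
free edge 0.25 99 [252. 270.] [313. 171.]
pad pred [546.15744422  99.36711547 111.        ]
hook tri (array([547.30857069, 100.74797605, 102.0441641 ]), np.float64(2.2174901526302593))
hook box [-73.12770329  -1.57193083] 102.04416410412915
[-169.52661622  -18.6187512 ]
[-289.96246108  204.91918132]
[-379.82674838 -160.26215702]
bystander [417.05970199 -13.38183517] [-132.55280468  161.09041556]
bystander [747.18092033  85.30859994] [-159.66720265 -182.39849286]
bystander [775.22552959 104.51283606] [-151.87977727 -215.48412116]
s0 44 311.5 207.52272727272728 308 316 204 212
d0 47 244.40425531914894 235.46808510638297 240 248 231 240
```

View pics/s0c.png

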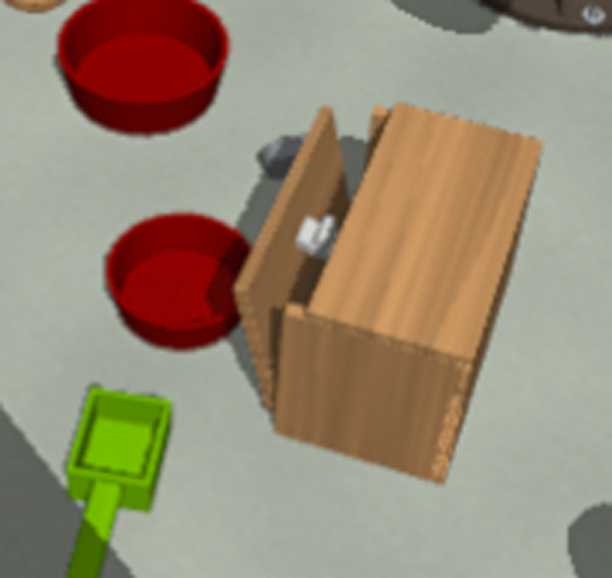

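The box pose checks out: the roof fit residual is under 2 mm, and the predicted front edge matches at about 0.22 rad. Now I'll move over to the dish with the fingers shut, turning the tool y axis along the box's y.

Emit:
{"api": "arm_command", "payload": {"delta_pos": [[0.082, 0.116, 0], [0.165, 0.233, 0], [0.248, 0.349, 0], [0.33, 0.466, 0], [0.413, 0.582, 0]], "delta_rot": [[0, 0, 0.052], [0, 0, 0.104], [0, 0, 0.155], [0, 0, 0.207], [0, 0, 0.259]], "claw": [1, 1, 1, 1, 1]}}

```text
t: 0.57
eef_pos: [296.7, -447.4, 214.5]
tcp_rot: [-3.141, -0.0, 0.724]
ft_force: [1.0, -0.8, -0.2]
opening: 0.705
grip_force: 0.0
```

Emit:
{"api": "arm_command", "payload": {"delta_pos": [[0.082, 0.116, 0], [0.165, 0.233, 0], [0.248, 0.349, 0], [0.33, 0.466, 0], [0.413, 0.582, 0]], "delta_rot": [[0, 0, 0.052], [0, 0, 0.104], [0, 0, 0.155], [0, 0, 0.207], [0, 0, 0.259]], "claw": [1, 1, 1, 1, 1]}}

```text
t: 0.98
eef_pos: [400.1, -301.9, 214.6]
tcp_rot: [-3.142, -0.0, 1.131]
ft_force: [0.4, 0.1, -0.7]
opening: 0.356
grip_force: 0.0
```

Emit:
{"api": "arm_command", "payload": {"delta_pos": [[0.082, 0.116, 0], [0.165, 0.233, 0], [0.248, 0.349, 0], [0.33, 0.466, 0], [0.413, 0.582, 0]], "delta_rot": [[0, 0, 0.052], [0, 0, 0.104], [0, 0, 0.155], [0, 0, 0.207], [0, 0, 0.259]], "claw": [1, 1, 1, 1, 1]}}

```text
t: 1.4
eef_pos: [503.4, -156.3, 214.6]
tcp_rot: [-3.142, -0.0, 1.538]
ft_force: [0.4, -0.6, -0.2]
opening: 0.022
grip_force: 0.0
```

Emit:
{"api": "arm_command", "payload": {"delta_pos": [[0.082, 0.116, 0], [0.165, 0.233, 0], [0.248, 0.349, 0], [0.33, 0.466, 0], [0.413, 0.582, 0]], "delta_rot": [[0, 0, 0.052], [0, 0, 0.104], [0, 0, 0.155], [0, 0, 0.207], [0, 0, 0.259]], "claw": [1, 1, 1, 1, 1]}}

```text
t: 1.82
eef_pos: [606.6, -10.7, 214.5]
tcp_rot: [-3.141, -0.0, 1.945]
ft_force: [1.3, -1.0, 0.2]
opening: 0.008
grip_force: 0.0
```

Emit:
{"api": "arm_command", "payload": {"delta_pos": [[0, 0, -0.15], [0, 0, -0.3], [0, 0, -0.45], [0, 0, -0.6], [0, 0, -0.66]], "delta_rot": [[0, 0, 0], [0, 0, 0], [0, 0, 0], [0, 0, 0], [0, 0, 0]], "claw": [1, 1, 1, 1, 1]}}

```text
t: 2.23
eef_pos: [603.8, -12.1, 44.9]
tcp_rot: [-3.137, -0.003, 1.941]
ft_force: [0.7, -0.6, -1.0]
opening: 0.002
grip_force: 0.0
```

Emit:
{"api": "arm_command", "payload": {"delta_pos": [[0, 0, -0.03], [0, 0, -0.06], [0, 0, -0.09], [0, 0, -0.12], [0, 0, -0.12]], "delta_rot": [[0, 0, 0], [0, 0, 0], [0, 0, 0], [0, 0, 0], [0, 0, 0]], "claw": [1, 1, 1, 1, 1]}}

```text
t: 2.65
eef_pos: [605.9, -12.5, 19.2]
tcp_rot: [-3.142, -0.0, 1.941]
ft_force: [-0.5, -0.5, 0.1]
opening: 0.006
grip_force: 0.0
```

Run:
```python
from h import *
im=save('side','d1.png')[140:370,170:390,::-1]
cv2.imwrite('pics/d1c.png',cv2.resize(im,None,fx=2.6,fy=2.6))
s=state();print(s['eef_pos'],s['ft_force'],s['joints'])
```

```text
[606.02008904 -12.53661621  19.7832463 ] [ 0.37118037 -1.22325664 -0.15739252] [-1.29622971e-01  7.10334787e-01  1.76585465e+00  1.72088397e-05
  6.65126737e-01 -4.99992975e-01]
```

View pics/d1c.png

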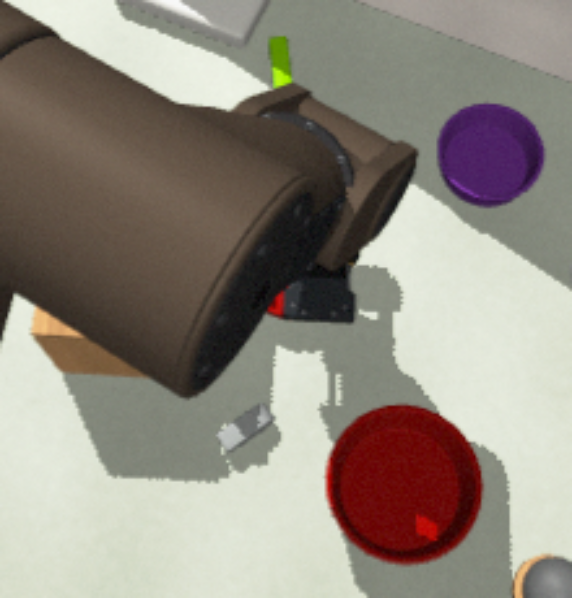

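The arm hides most of the dish (its red shows near crop (275,300)). There is no contact at z=20, so the fingers are inside it. I'll now slide it outward by its far wall, about 125 mm along (0.361,-0.932).

Emit:
{"api": "arm_command", "payload": {"delta_pos": [[0.009, -0.023, 0], [0.027, -0.07, 0], [0.045, -0.116, 0], [0.063, -0.163, 0], [0.081, -0.21, 0]], "delta_rot": [[0, 0, 0], [0, 0, 0], [0, 0, 0], [0, 0, 0], [0, 0, 0]], "claw": [1, 1, 1, 1, 1]}}

```text
t: 3.12
eef_pos: [626.7, -66.4, 20.1]
tcp_rot: [3.141, -0.0, 1.941]
ft_force: [-1.5, 5.7, 4.4]
opening: 0.004
grip_force: 3.1
```

Emit:
{"api": "arm_command", "payload": {"delta_pos": [[0.018, -0.047, 0], [0.036, -0.093, 0], [0.054, -0.14, 0], [0.072, -0.186, 0], [0.081, -0.21, 0]], "delta_rot": [[0, 0, 0], [0, 0, 0], [0, 0, 0], [0, 0, 0], [0, 0, 0]], "claw": [1, 1, 1, 1, 1]}}

```text
t: 3.53
eef_pos: [647.1, -119.5, 20.1]
tcp_rot: [3.141, 0.0, 1.94]
ft_force: [-1.5, 6.6, 5.5]
opening: 0.007
grip_force: 3.5
```

Emit:
{"api": "arm_command", "payload": {"delta_pos": [[0.006, -0.016, 0], [0.012, -0.031, 0], [0.018, -0.047, 0], [0.018, -0.047, 0], [0.018, -0.047, 0]], "delta_rot": [[0, 0, 0], [0, 0, 0], [0, 0, 0], [0, 0, 0], [0, 0, 0]], "claw": [1, 1, 1, 1, 1]}}

```text
t: 3.95
eef_pos: [651.2, -130.0, 19.9]
tcp_rot: [3.141, 0.0, 1.941]
ft_force: [-0.3, 1.6, 1.3]
opening: 0.006
grip_force: 1.0
```

Emit:
{"api": "arm_command", "payload": {"delta_pos": [[-0.014, 0.037, 0], [-0.014, 0.037, 0.1], [-0.014, 0.037, 0.25], [-0.014, 0.037, 0.4], [-0.014, 0.037, 0.55]], "delta_rot": [[0, 0, 0], [0, 0, 0], [0, 0, 0], [0, 0, 0], [0, 0, 0]], "claw": [1, 1, 1, 1, 1]}}

```text
t: 4.37
eef_pos: [647.0, -119.7, 158.3]
tcp_rot: [-3.141, -0.0, 1.941]
ft_force: [1.0, -0.1, 0.4]
opening: 0.006
grip_force: 0.0
```

Run:
```python
from box import *
for n,c in(('scene',cs),('side',cd)):
    im=save(n,n+'2.png')[:,:,::-1];hsv=cv2.cvtColor(np.ascontiguousarray(im),cv2.COLOR_BGR2HSV)
    m=((hsv[...,0]<5)|(hsv[...,0]>174))&(hsv[...,1]>180)&(hsv[...,2]>50)
    cn,_=cv2.findContours(m.astype(np.uint8)*255,cv2.RETR_EXTERNAL,cv2.CHAIN_APPROX_NONE)
    for k in cn:
        if cv2.contourArea(k)<80: continue
        P=np.array([onz(c,*q[0],40)[:2] for q in k],np.float32)
        (x,y),r=cv2.minEnclosingCircle(P);print(n,cv2.minEnclosingCircle(k)[0],x,y,r,'box',R.T@(np.array([x,y])-t))
print(state()['eef_pos'])
```

```text
scene (232.0530242919922, 209.3712158203125) 647.750244140625 -85.17622375488281 67.85507202148438 box [-282.77184204  -28.13643584]
scene (261.57952880859375, 154.39723205566406) 432.2052001953125 -172.95066833496094 93.85993957519531 box [-286.83181072  204.55979478]
side (325.3947448730469, 325.773681640625) 431.47259521484375 -179.88116455078125 76.30552673339844 box [-293.03070704  207.74447252]
side (331.5, 254.5) 614.1304321289062 -125.82199096679688 41.123069763183594 box [-308.54316357   17.88757028]
[ 649.61880876 -120.37740808  163.31675602]
```

View pics/scene2.png

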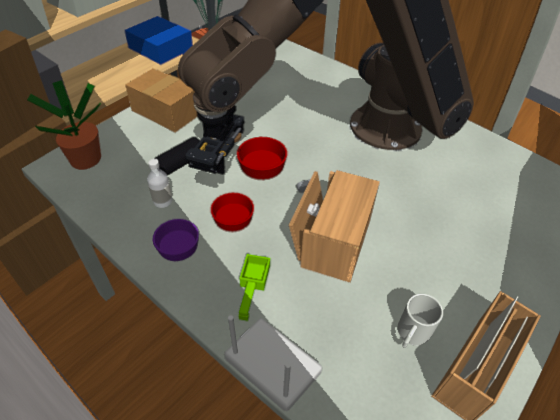

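The dish is now at about box x=-285, well beyond the front's reach (scene pixel (232,209)), and the front is still ajar. Next I'll go over the pad.

Emit:
{"api": "arm_command", "payload": {"delta_pos": [[-0.064, 0.136, 0.04], [-0.128, 0.272, 0.08], [-0.192, 0.408, 0.08], [-0.256, 0.544, 0.08], [-0.32, 0.68, 0.08]], "delta_rot": [[0, 0, 0], [0, 0, 0], [0, 0, 0], [0, 0, 0], [0, 0, 0]], "claw": [1, 1, 1, 1, 1]}}

```text
t: 4.88
eef_pos: [566.1, 51.4, 176.6]
tcp_rot: [-3.141, 0.0, 1.941]
ft_force: [0.4, 0.8, -0.1]
opening: 0.002
grip_force: 0.0
```

Emit:
{"api": "arm_command", "payload": {"delta_pos": [[-0.05, 0.107, 0], [-0.1, 0.214, 0], [-0.1, 0.214, 0], [-0.1, 0.214, 0], [-0.1, 0.214, 0]], "delta_rot": [[0, 0, 0], [0, 0, 0], [0, 0, 0], [0, 0, 0], [0, 0, 0]], "claw": [1, 1, 1, 1, 1]}}

```text
t: 5.3
eef_pos: [542.5, 103.4, 176.8]
tcp_rot: [-3.142, 0.0, 1.942]
ft_force: [0.3, -0.4, 0.2]
opening: 0.003
grip_force: 0.0
```

Run:
```python
from box import *
im=save('wrist','w3.png');save('side','d3.png');c=calibration('wrist');s=state();p=s['eef_pos'];print(p,R.T@(p[:2]-t),s['tcp_rot'])
hsv=cv2.cvtColor(im,cv2.COLOR_RGB2HSV)
for b in((-69,0,111),(-69,12,111),(-69,-12,111),(-50,110,150),(-50,-110,150),(-103,99,137),(-103,-99,137)):print(b,proj(c,b2w(*b)).round())
```

```text
[542.78941076 102.72105231 176.82037813] [-69.65650816   1.93044561] [-3.14152033e+00  1.57757409e-04  1.94018170e+00]
(-69, 0, 111) [281. 215.]
(-69, 12, 111) [264. 215.]
(-69, -12, 111) [299. 215.]
(-50, 110, 150) [ 95. 202.]
(-50, -110, 150) [469. 202.]
(-103, 99, 137) [132. 275.]
(-103, -99, 137) [431. 275.]
```

View pics/w3.png

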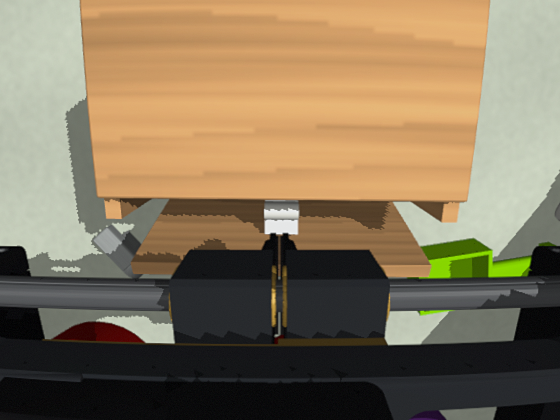

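The wrist view shows the white hook centred at column 281, as predicted, with the roof edge at row about 199 (predicted 202, about 2 mm off). The fingers are over the gap, so I'll descend.

Emit:
{"api": "arm_command", "payload": {"delta_pos": [[0, 0, -0.06], [0, 0, -0.12], [0, 0, -0.18], [0, 0, -0.235], [0, 0, -0.235]], "delta_rot": [[0, 0, 0], [0, 0, 0], [0, 0, 0], [0, 0, 0], [0, 0, 0]], "claw": [1, 1, 1, 1, 1]}}

```text
t: 5.82
eef_pos: [541.7, 102.4, 116.0]
tcp_rot: [-3.138, -0.001, 1.94]
ft_force: [-0.4, -0.8, -0.8]
opening: 0.003
grip_force: 0.0
```

Emit:
{"api": "arm_command", "payload": {"delta_pos": [[0, 0, -0.008], [0, 0, -0.016], [0, 0, -0.024], [0, 0, -0.032], [0, 0, -0.032]], "delta_rot": [[0, 0, 0], [0, 0, 0], [0, 0, 0], [0, 0, 0], [0, 0, 0]], "claw": [1, 1, 1, 1, 1]}}

```text
t: 6.23
eef_pos: [542.7, 103.5, 110.7]
tcp_rot: [3.141, 0.0, 1.941]
ft_force: [0.7, 0.3, 2.2]
opening: 0.005
grip_force: 1.1
```

Emit:
{"api": "arm_command", "payload": {"delta_pos": [[0, 0, -0.008], [0, 0, -0.016], [0, 0, -0.024], [0, 0, -0.032], [0, 0, -0.032]], "delta_rot": [[0, 0, 0], [0, 0, 0], [0, 0, 0], [0, 0, 0], [0, 0, 0]], "claw": [1, 1, 1, 1, 1]}}

```text
t: 6.65
eef_pos: [542.7, 103.7, 102.6]
tcp_rot: [3.141, 0.0, 1.941]
ft_force: [-0.0, 1.1, 7.1]
opening: 0.006
grip_force: 3.3
```

Emit:
{"api": "arm_command", "payload": {"delta_pos": [[0.007, -0.019, 0], [0.014, -0.037, -0.001], [0.022, -0.056, -0.002], [0.029, -0.075, -0.004], [0.029, -0.075, -0.004]], "delta_rot": [[0, 0, 0], [0, 0, 0], [0, 0, 0], [0, 0, 0], [0, 0, 0]], "claw": [1, 1, 1, 1, 1]}}

```text
t: 7.07
eef_pos: [550.1, 84.0, 101.7]
tcp_rot: [3.141, 0.001, 1.941]
ft_force: [-0.8, -3.7, 4.5]
opening: 0.007
grip_force: 2.2
```

Emit:
{"api": "arm_command", "payload": {"delta_pos": [[0.008, -0.021, -0.004], [0.016, -0.042, -0.009], [0.024, -0.063, -0.014], [0.032, -0.084, -0.019], [0.04, -0.105, -0.024]], "delta_rot": [[0, 0, 0], [0, 0, 0], [0, 0, 0], [0, 0, 0], [0, 0, 0]], "claw": [1, 1, 1, 1, 1]}}

```text
t: 7.48
eef_pos: [559.9, 58.1, 95.5]
tcp_rot: [3.141, 0.0, 1.941]
ft_force: [-0.7, -1.6, 3.8]
opening: 0.007
grip_force: 1.8
```

Run:
```python
from box import *
im=save('scene','s4.png')
s=state();p=s['eef_pos'];print(p,R.T@(p[:2]-t),s['ft_force'])
cv2.imwrite('pics/s4c.png',cv2.resize(np.ascontiguousarray(im[140:310,220:400,::-1]),None,fx=3.2,fy=3.2))
for a in(.3,.5,.6,.7):
    for y in(-99,99):print(a,y,((proj(cs,b2w(-70-130*np.sin(a),y,10+130*np.cos(a)))-[220,140])*3.2).round())
```

```text
[560.20284201  57.29576421  95.21661656] [-118.30483871    2.08639971] [-1.68992713 -3.27393194  2.66224748]
0.3 -99 [210. 271.]
0.3 99 [291.  97.]
0.5 -99 [179. 271.]
0.5 99 [262.  99.]
0.6 -99 [165. 273.]
0.6 99 [249. 102.]
0.7 -99 [152. 276.]
0.7 99 [237. 106.]
```

View pics/s4c.png

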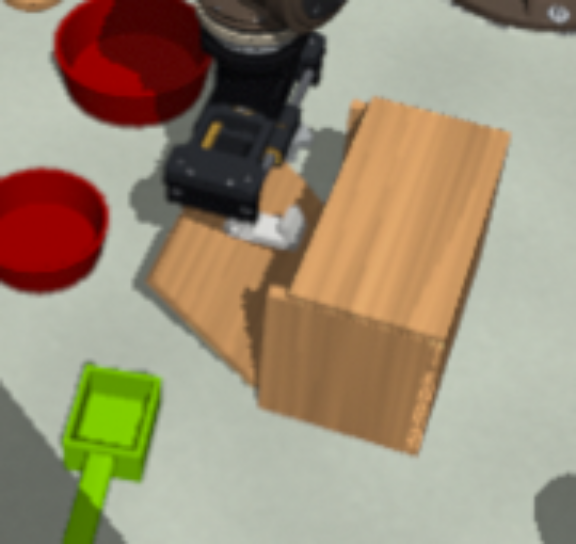

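The front is at about 0.7 rad (free corner at crop (150,280)) and the hook is clear of the catch. I'll lift, shift to the +y side of the hook, and push the front down on its inner face along its arc.

Emit:
{"api": "arm_command", "payload": {"delta_pos": [[0, 0, 0.1], [0, 0, 0.2], [-0.081, -0.04, 0.2], [-0.162, -0.08, 0.2], [-0.162, -0.08, 0.2]], "delta_rot": [[0, 0, 0], [0, 0, 0], [0, 0, 0], [0, 0, 0], [0, 0, 0]], "claw": [1, 1, 1, 1, 1]}}

```text
t: 7.95
eef_pos: [516.2, 37.8, 145.3]
tcp_rot: [-3.14, -0.001, 1.941]
ft_force: [0.7, 0.2, 0.4]
opening: 0.005
grip_force: 0.0
```

Emit:
{"api": "arm_command", "payload": {"delta_pos": [[0, 0, -0.06], [0, 0, -0.12], [0.003, -0.007, -0.176], [0.003, -0.007, -0.176], [0.003, -0.007, -0.176]], "delta_rot": [[0, 0, 0], [0, 0, 0], [0, 0, 0], [0, 0, 0], [0, 0, 0]], "claw": [1, 1, 1, 1, 1]}}

```text
t: 8.37
eef_pos: [519.9, 36.9, 100.9]
tcp_rot: [-3.14, -0.001, 1.941]
ft_force: [1.4, 1.1, 0.2]
opening: 0.004
grip_force: 0.0
```

Run:
```python
from box import *
s=state();p=s['eef_pos'];q=R.T@(p[:2]-t);print(p,q,s['ft_force'])
S=115;prev=p
for a in(.85,1.0,1.15,1.3,1.45,1.57):
    w=b2w(-70-S*np.sin(a)+5*np.cos(a)+10,46,10+S*np.cos(a)+5*np.sin(a));print(a,w.round(1),((w-p)/250).round(3))
```

```text
[519.91348553  36.85472211 100.90916788] [-122.82614362   47.03777622] [1.37830083 1.11899995 0.23202997]
0.85 [528.2  18.3  89.7] [ 0.033 -0.074 -0.045]
1.0 [532.2   8.1  76.3] [ 0.049 -0.115 -0.098]
1.15 [ 5.354e+02 -2.000e-01  6.150e+01] [ 0.062 -0.148 -0.157]
1.3 [537.7  -6.3  45.6] [ 0.071 -0.173 -0.221]
1.45 [539.2 -10.1  28.8] [ 0.077 -0.188 -0.288]
1.57 [539.7 -11.4  15.1] [ 0.079 -0.193 -0.343]
```

Emit:
{"api": "arm_command", "payload": {"delta_pos": [[0.017, -0.037, -0.02], [0.033, -0.074, -0.045], [0.041, -0.095, -0.07], [0.049, -0.115, -0.098], [0.055, -0.131, -0.126]], "delta_rot": [[0, 0, 0], [0, 0, 0], [0, 0, 0], [0, 0, 0], [0, 0, 0]], "claw": [1, 1, 1, 1, 1]}}

```text
t: 8.78
eef_pos: [534.1, 3.1, 69.3]
tcp_rot: [3.141, 0.0, 1.94]
ft_force: [1.3, 0.8, 0.6]
opening: 0.008
grip_force: 0.3
```

Emit:
{"api": "arm_command", "payload": {"delta_pos": [[0.007, -0.017, -0.031], [0.012, -0.03, -0.063], [0.016, -0.042, -0.095], [0.019, -0.05, -0.128], [0.022, -0.057, -0.162]], "delta_rot": [[0, 0, 0], [0, 0, 0], [0, 0, 0], [0, 0, 0], [0, 0, 0]], "claw": [1, 1, 1, 1, 1]}}

```text
t: 9.2
eef_pos: [539.2, -10.4, 28.5]
tcp_rot: [-3.141, -0.0, 1.941]
ft_force: [-0.2, 0.3, -0.3]
opening: 0.003
grip_force: 0.2
```

Emit:
{"api": "arm_command", "payload": {"delta_pos": [[0.001, -0.002, -0.018], [0.002, -0.005, -0.036], [0.002, -0.005, -0.05], [0.002, -0.005, -0.05], [0.002, -0.005, -0.05]], "delta_rot": [[0, 0, 0], [0, 0, 0], [0, 0, 0], [0, 0, 0], [0, 0, 0]], "claw": [1, 1, 1, 1, 1]}}

```text
t: 9.62
eef_pos: [539.7, -11.4, 16.9]
tcp_rot: [3.142, -0.0, 1.941]
ft_force: [0.6, -0.7, -0.1]
opening: 0.008
grip_force: 0.0
```

Emit:
{"api": "arm_command", "payload": {"delta_pos": [[0, 0, -0.004], [0, 0, -0.008], [0, 0, -0.008], [0, 0, -0.008], [0, 0, -0.008]], "delta_rot": [[0, 0, 0], [0, 0, 0], [0, 0, 0], [0, 0, 0], [0, 0, 0]], "claw": [1, 1, 1, 1, 1]}}

```text
t: 10.03
eef_pos: [539.9, -11.4, 15.3]
tcp_rot: [3.141, 0.0, 1.941]
ft_force: [-0.5, 0.8, 4.3]
opening: 0.006
grip_force: 2.4
```

Run:
```python
from box import *
im=save('scene','s5.png')
print(state()['ft_force'])
cv2.imwrite('pics/s5c.png',cv2.resize(np.ascontiguousarray(im[140:310,220:400,::-1]),None,fx=3.2,fy=3.2))
for a in(.9,1.2,1.47,1.57):
    for y in(-99,99):print(a,y,((proj(cs,b2w(-70-130*np.sin(a)+5*np.cos(a),y,10+130*np.cos(a)+5*np.sin(a)))-[220,140])*3.2).round())
```

```text
[-0.95519271  0.2909494   5.35879007]
0.9 -99 [133. 283.]
0.9 99 [219. 114.]
1.2 -99 [109. 303.]
1.2 99 [196. 136.]
1.47 -99 [ 99. 326.]
1.47 99 [185. 161.]
1.57 -99 [ 98. 336.]
1.57 99 [183. 171.]
```

View pics/s5c.png

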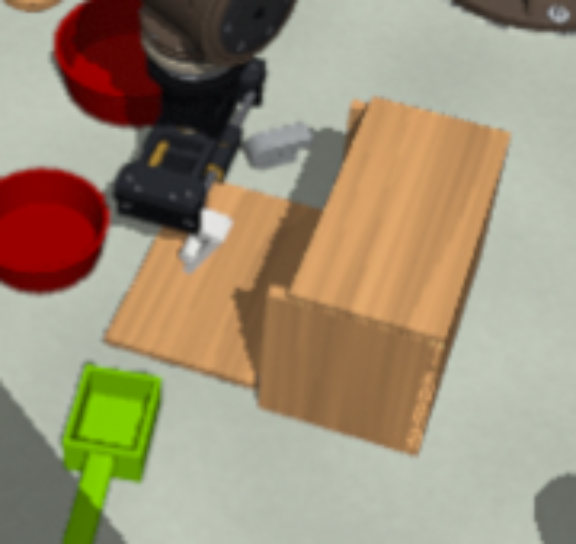

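The front is flat: its corner is at crop (104,340), and contact came at z=15.3 with 5 N. The dish hasn't moved. I'll retreat upward.

Emit:
{"api": "arm_command", "payload": {"delta_pos": [[0, 0, 0.04], [0, 0, 0.16], [0, 0, 0.32], [0, 0, 0.48], [0, 0, 0.64]], "delta_rot": [[0, 0, 0], [0, 0, 0], [0, 0, 0], [0, 0, 0], [0, 0, 0]], "claw": [1, 1, 1, 1, 1]}}

```text
t: 10.5
eef_pos: [539.1, -11.5, 177.2]
tcp_rot: [-3.141, -0.0, 1.941]
ft_force: [0.9, -0.5, 0.3]
opening: -0.0
grip_force: 0.0
```

Emit:
{"api": "arm_command", "payload": {"delta_pos": [[0, 0, 0.1], [0, 0, 0.1], [0, 0, 0.1], [0, 0, 0.1], [0, 0, 0.1]], "delta_rot": [[0, 0, 0], [0, 0, 0], [0, 0, 0], [0, 0, 0], [0, 0, 0]], "claw": [1, 1, 1, 1, 1]}}

```text
t: 10.92
eef_pos: [539.1, -11.4, 198.7]
tcp_rot: [-3.14, -0.001, 1.941]
ft_force: [-0.2, 0.6, -0.3]
opening: 0.008
grip_force: 0.0
```

Run:
```python
from box import *
im=save('scene','s6.png');s=state();print(s['eef_pos'],s['ft_force'])
cv2.imwrite('pics/s6c.png',cv2.resize(np.ascontiguousarray(im[120:320,190:410,::-1]),None,fx=2.7,fy=2.7))
```

```text
[539.13766681 -11.44590096 198.64621917] [ 1.09457104 -1.30410057 -0.00807117]
```

View pics/s6c.png

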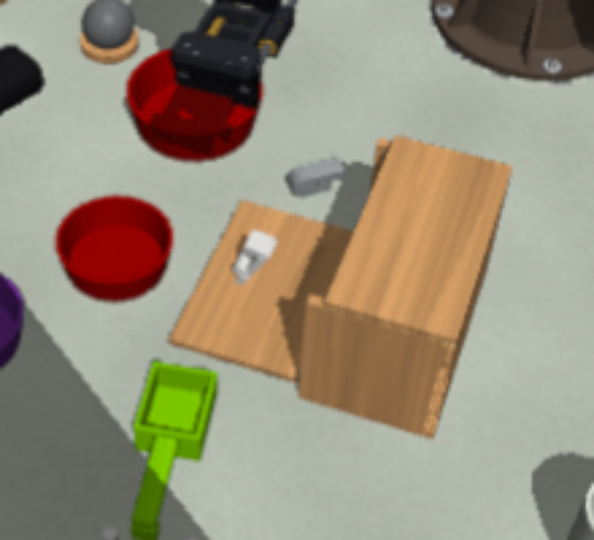

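The front lies flat, with its corner at (170,342). The dish stands upright at (115,247), clear of the front, and the robot is clear of everything. Handing in.

```bash
python3 -c "from cell import *; print(job_done())"
```

```text
the job is handed in; nothing more can be done
None
```

The job is handed in at about 11 s: the dish stands upright and clear, the hook was pressed at about 7 N, and the drop front lies flat; the interface gave no pass/fail verdict.

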